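# Fill the sweets cradle to three tins and hold its lever four clicks on

### The arm

A 6-joint arm with a two-finger parallel gripper is mounted at the origin on the work surface. World frame = base frame: x ahead of the robot, y to its left, z up, the work surface at z = 0. Lengths are in mm, angles in degrees, forces in N, time in s.
With the tool pointing down it reaches from about 350 to 850 mm from the base axis. Payload 8.1 kg.
Tool frame: the origin (TCP) lies at the very end of the fingers, on their centre line; the grasp point (between the pads) lies 19 mm behind it (r.grasp_offset is the distance from the TCP to the grasp point, in mm); z points along the fingers, y is the line along which they close (so a half turn about z gives the same grasp; the last joint's range is limited). The gripper opens to 85 mm and grips with 20 to 120 N. Pads are 22 mm wide; open, the fingers measure 114 mm over their backs; the gripper's body (76 mm by 85 mm) begins 54 mm behind the grasp point. The pads swing forward as they close: fully open they stand 13 mm farther back than shut.
Start: joints at [-75.883, 7.471, 85.268, -0, 87.261, -4.893], TCP at [195.467, -567.272, 231.292] pointing down, gripper open.
Joint ranges: [-169.43, 169.43], [-51.17, 129.36], [1.28, 143.12], [-76.62, 256.62], [0, 156.53], [-152.29, 152.29]. Speed limits (degrees/s): [136.94, 136.94, 159.86, 180, 180, 180].

### API

Orientations are given as [roll, pitch, yaw] about the fixed x, y, z axes, in that order (R = Rz(yaw) Ry(pitch) Rx(roll)).
In Python, from bench import r gives the robot as it stands.
- The arm moves only by the tool carry_out, never from a script. Its argument "commands" is a list of rows, each an object with "jaw": the finger opening in m, from 0 to 0.0854; "translation": the shift along the tool's x, y, z in m, a list of three; "spin": the turn about the tool's z in rad. A call has exactly 8 rows; each row shifts and turns the commanded pose from where the row before left it, along the tool's axes as they then stand; what a row does not reach is not made up. A row lasts 1/12 s, in which the tool goes at most 41.7 mm and 7.16 degrees, less where a joint would pass 70% of its speed; a pose out of reach is approached as far as the arm can. A call is refused whole if a number of a shift passes 0.0417 or a number of a turn 0.125, either way. A call with a gripper value outside its range is refused whole. The fingers move at their own pace and stop on an object; "squeeze" is the grip in N (left out, the last holds). Time passes only in rows, so rows that do not move let the fingers close, or fill a call up. It gives the time, the measured TCP pose, the force, the opening and the grip force at its end, in the units of the state.
- r.sense(): the state, without advancing time (a new reading comes with each control period).
- r.snapshot(name): name is "scene" or "side" or "wrist"; returns a dict with "pixels" (384x512x3 uint8, blue, green, red), "K" (3x3 intrinsics, pixels), "extrinsics" (4x4, takes a point from camera to world coordinates). Camera axes: x right, y down, z forward; pixel columns grow to the right and rows downward; lengths in mm; the calibration is good to about 2 mm. The wrist camera is an equidistant fisheye: a pixel r from the principal point sees the ray r / f radians off the axis. A picture is of the moment at which its call begins. There is no depth.
- r.hand_in(): hands the job in; it is judged then, once.
Trained networks look in a picture, given as the dict that the camera call returned (one of the last four; its "shot" number tells which), for a name from the list of things; names that differ only in an ending like _2 or _b are one class to them, and where a whole thing is asked for, a point or a joint stands for the part that bears it (a point fixed in the world has none). Each returns a list of dicts, best first, with "score" (0 to 1); they miss things now and then, are a little off and sometimes report something else, mostly with a low value. They report only what shows in the picture. A call takes as long as a camera call.
- r.spot_in(picture, target): "xy" ([column, row] in pixels, amid what is visible of it).
- r.regions_of(picture, target): "pixels" (384x512 bool, what is visible of it) and "xy" ([column, row] in pixels, amid what is visible of it).
- r.landmark_of(picture, target): "xy" ([column, row] in pixels: a listed point, or the origin of a listed thing).
The state is a dict: "time": time; "joint_pos": joint angles; "qd": joint speeds; "joint_efforts": joint torques, N m; "tool_pos": TCP position; "tcp_rot": TCP orientation; "ft_force": force on the tool from outside, world axes, zero at the start; "wrist_torque": the same for the moment, N m; "finger_gap": finger opening in mm; "grip_force": force on a finger pad.
Only numpy, scipy, OpenCV 4.12 (cv2) and the standard library are available. Lean on these libraries where they do the work, as an engineer would, in place of code of your own. Each camera call takes 0.05 s, during which the arm holds its last target. There are 200 camera calls.

### The job

One sweets tin already stands in the lilac gift-packing cradle: put in two more from the counter so that exactly three stand upright in a row in its channel, and leave the last tin standing on the counter. Then take the red lever knob and swing it anticlockwise (seen from above) to close up the row, feeling the clicks: stop after four clicks and never go on to a fifth. Finish while still holding the lever there, because it springs back when let go; leave the mint pot, the ribbon spool and the yellow carton undisturbed.

Things in the scene. Friction and masses are not known exactly. Their poses are not given: they have to be found in the camera images.
- cradle: lilac packing cradle, fixed. Origin: counter height, under the channel's centre line, 100 mm from the end plate. The channel runs along its y: bed 10 mm above the counter, 58 mm wide between low aluminium curbs (6 mm thick, tops 18 mm above the counter, y = -108 to +52 mm). Its -y end is closed by an end plate, the other by the lever's nose. A row of three tins stands between y = -100 and +60 mm
- end_plate (a point): middle of the inner face of the channel's aluminium end plate, on the bed: x = 0, y = -100 mm in the cradle's frame; the plate is 8 mm thick and its top is 44 mm above the counter
- lever: steel bar lever, 16 mm wide, 36 to 44 mm above the counter. Origin: on its vertical pivot (x = +62, y = +72 mm in the cradle's frame) at counter height; its x axis points to the knob. Advance it anticlockwise from above: the knob moves towards the cradle's +y, the nose towards -y, onto the tins. A spring returns it to a rest stop if let go; the clicks do not lock it
- nose (a point): lever's rubber nose, at half height (32 mm above the counter): 16 mm diameter, 62 mm from the pivot, 18 to 46 mm above the counter. At rest it stands at y = +95 mm or more in the cradle's frame, clear of a row of tins; after four clicks it leaves room for a row of about 152 mm
- knob (a point): middle of the red upright knob, 105 mm from the pivot, 66 mm above the counter: 24 mm diameter, 44 to 88 mm above the counter, spins on its stud, free all round. Return spring here 5 N. The rest stop varies: 11 to 24 mm from rest to the first click, then a click every 18 mm. Resistance climbs to 8 to 11 N at each tooth; the click is its sudden fall by 4 N or more as the pawl drops
- tin1: pink sweets tin with a yellow lid band and a mint dot on top, upright cylinder of 48 mm diameter and 50 mm height, about 0.14 kg, all four alike. Origin: centre of its underside. It starts in the cradle, near the end plate.
- tin2: pink sweets tin with a yellow lid band and a mint dot on top, upright cylinder of 48 mm diameter and 50 mm height, about 0.14 kg, all four alike. Origin: centre of its underside. It starts standing on the counter.
- tin3: pink sweets tin with a yellow lid band and a mint dot on top, upright cylinder of 48 mm diameter and 50 mm height, about 0.14 kg, all four alike. Origin: centre of its underside. It starts standing on the counter.
- tin4: pink sweets tin with a yellow lid band and a mint dot on top, upright cylinder of 48 mm diameter and 50 mm height, about 0.14 kg, all four alike. Origin: centre of its underside. It starts standing on the counter.
- pot: bystander: mint pot, 56 mm diameter, 55 mm high, origin at the centre of its underside
- ribbon: bystander: lilac ribbon spool lying flat, 60 mm diameter, 30 mm high, origin at the centre of its underside
- carton: bystander: yellow and orange sweets carton, 42 x 42 x 48 mm, origin at the centre of its underside

How it is judged:
By the outcome, as a careful person would: the job done as asked, in the order asked, and still so for the second after the job is handed in, while the arm keeps its last pose, push and grip.
It also fails if it takes over 72 s, if anything falls off the work surface, if the arm or the gripper's body presses on something with over 40 N, if the wrist force passes 120 N, or if a joint passes its speed limit or range.

## Working session

There is one attempt and no reset: what is moved stays moved. The work goes in short steps, Python scripts to look and compute and a tool call to move; the robot and the scene stay as the last step left them, time stands still between calls to the robot, and variables do not carry over. Pictures are saved under pics/ and viewed, at most 10 in all, crops included, and the job is handed in when it is done.

Besides the shell and the picture viewer there is one more tool, called after "Emit:" as name(argument=value, ...) on one line, values as JSON. carry_out: Moves the arm, as the interface text tells. Its arguments: {"type":"object","properties":{"commands":{"type":"array","items":{"type":"object","properties":{"jaw":{"type":"number"},"translation":{"type":"array","items":{"type":"number"}},"spin":{"type":"number"}}}},"squeeze":{"type":"number"}},"required":["commands"]}

```bash
mkdir -p pics; ls; cat > h.py <<'E'
import numpy as np, cv2
from bench import r
def ray(p,uv,fish=False):
    K=np.array(p["K"]);E=np.array(p["extrinsics"])
    a=(uv[0]-K[0,2])/K[0,0];b=(uv[1]-K[1,2])/K[1,1]
    if fish:
        t=np.hypot(a,b);s=np.sin(t)/t if t>1e-9 else 1
        d=np.array([a*s,b*s,np.cos(t)])
    else: d=np.array([a,b,1.])
    return E[:3,3],E[:3,:3]@d
def at(p,uv,z,fish=False):
    o,d=ray(p,uv,fish);return (o+d*(z-o[2])/d[2])[:2].round(1)
E
python3 - <<'E'
from h import *
P={}
for n in ["scene","side"]:
    p=r.snapshot(n);P[n]=p;cv2.imwrite(f"pics/{n}0.png",p["pixels"])
    print(n,np.array(p["extrinsics"])[:3,3].round())
    for t,z in [("cradle",0),("end_plate",10),("lever",0),("nose",32),("knob",66),("tin1",0),("pot",0),("ribbon",0),("carton",0)]:
        for d in r.landmark_of(p,t)[:5]:
            print(t,round(d["score"],2),np.round(d["xy"]),at(p,d["xy"],z))
print({k:np.round(v,2) for k,v in r.sense().items()})
a=np.vstack([P["scene"]["pixels"]]);cv2.imwrite("pics/s0.png",a)
E
```

```text
pics
scene [1258.  -62. 1105.]
cradle 0.74 [241. 199.] [497.6 -27.4]
end_plate 0.71 [211. 196.] [ 483.7 -124.7]
lever 0.81 [269. 213.] [560.8  57.2]
lever 0.63 [252. 225.] [599.3   0. ]
nose 0.91 [274. 194.] [511.5  76.9]
nose 0.35 [371. 193.] [534.2 392.5]
knob 0.73 [249. 224.] [633.3 -12.4]
knob 0.41 [335. 171.] [463.  282.6]
tin1 0.83 [338. 173.] [419.5 312.8]
tin1 0.74 [146. 186.] [ 412.8 -341.7]
tin1 0.72 [222. 196.] [480.8 -89.8]
tin1 0.36 [239. 200.] [499.4 -34.1]
pot 0.77 [161. 236.] [ 612.3 -283.6]
pot 0.33 [254. 223.] [594.1   4.3]
ribbon 0.88 [339. 210.] [569.2 283.3]
ribbon 0.28 [249. 222.] [588.8  -9.5]
carton 0.81 [371. 192.] [510.2 406.7]
side [128. 951. 645.]
cradle 0.56 [264. 206.] [497.5 -30.7]
end_plate 0.97 [274. 186.] [ 503.4 -126.5]
end_plate 0.66 [257. 162.] [ 604.1 -252. ]
lever 0.97 [232. 216.] [556.6  44.3]
nose 0.75 [244. 218.] [505.4  89.8]
knob 0.7 [211. 178.] [643.  -15.7]
tin1 0.66 [320. 165.] [ 418.2 -315.5]
tin1 0.64 [277. 192.] [ 488.3 -108.9]
tin1 0.61 [241. 297.] [418.1 314.5]
tin1 0.52 [290. 149.] [ 541.3 -399.7]
pot 0.57 [257. 164.] [ 604.  -254.8]
pot 0.48 [209. 176.] [ 712.7 -136.8]
ribbon 0.64 [183. 273.] [566.4 288.8]
carton 0.95 [175. 315.] [519.8 403.1]
carton 0.56 [278. 186.] [ 497.7 -141.4]
{'time': np.float64(1.0), 'joint_pos': array([-75.88,   7.47,  85.27,  -0.  ,  87.26,  -4.89]), 'qd': array([ 0.08, -0.06,  0.04,  0.08, -0.02,  0.04]), 'joint_efforts': array([  0.  , -56.93, -50.09,  -0.  ,   0.  ,   0.  ]), 'tool_pos': array([ 195.46, -567.28,  231.31]), 'tcp_rot': array([180.  ,   0.  ,  19.01]), 'ft_force': array([ 0.09, -0.34, -0.03]), 'wrist_torque': array([-0.02, -0.01,  0.03]), 'grip_force': np.float64(0.0), 'finger_gap': np.float64(85.42)}
```

View pics/scene0.png

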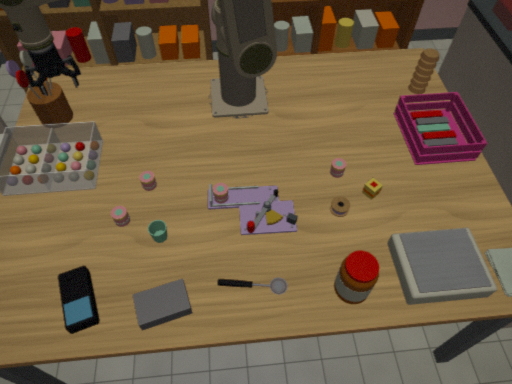

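View pics/side0.png

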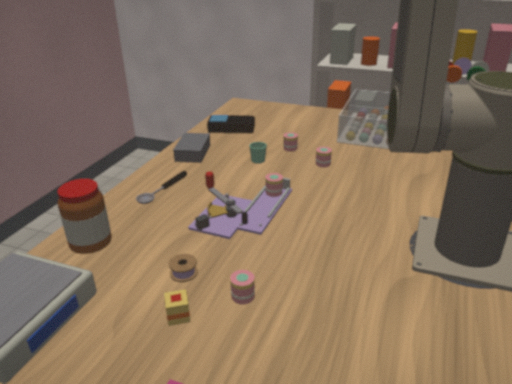

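The scene view shows the cradle at about (240,200) with its tin at (220,192). The free tins are at (148,181), (121,216) and (338,168), the pot at (159,232) and the knob at (251,226). The side view agrees. Next I turn to yaw 90 and move over the area for a wrist view.

Emit:
carry_out(commands=[{"spin":-0.1239},{"spin":-0.1239},{"spin":-0.1239},{"spin":-0.1239},{"spin":-0.1239},{"spin":-0.1239},{"spin":-0.1239},{"spin":-0.1239}])

```text
invalid input
```

Emit:
carry_out(commands=[{"spin":-0.1239},{"spin":-0.1239},{"translation":[0.029,0.025,0]},{"translation":[0.029,0.025,0]},{"translation":[0.029,0.025,0]},{"translation":[0.029,0.025,0]},{"translation":[0.029,0.025,0]},{"translation":[0.029,0.025,0]}])

```text
invalid input
```

Emit:
carry_out(commands=[{"translation":[0.029,0.025,0]},{"translation":[0.029,0.025,0]},{"translation":[0.029,0.025,0]},{"translation":[0.029,0.025,0]},{"translation":[0.029,0.025,0]},{"translation":[0,0,0]},{"translation":[0,0,0]},{"translation":[0,0,0]}])

```text
invalid input
```

```bash
python3 - <<'E'
from h import *
s=r.sense();print(s["tool_pos"].round(1) if hasattr(s["tool_pos"],"round") else s["tool_pos"],s["tcp_rot"])
p=r.snapshot("wrist");cv2.imwrite("pics/w1.png",p["pixels"])
print(np.array(p["extrinsics"]).round(2),np.array(p["K"]).round())
for t,z in [("cradle",0),("end_plate",10),("lever",0),("nose",32),("knob",66),("tin1",0),("pot",0)]:
    for d in r.landmark_of(p,t)[:5]:
        print(t,round(d["score"],2),np.round(d["xy"]),at(p,d["xy"],z,True))
for d in r.regions_of(p,"tin1"): print("reg",round(d["score"],2),np.round(d["xy"]),d["pixels"].sum())
E
```

```text
[ 195.5 -567.3  231.3] [1.79999586e+02 4.39973195e-04 1.90090425e+01]
[[ 3.3000e-01 -9.0000e-01 -2.8000e-01  2.6686e+02]
 [-9.5000e-01 -3.1000e-01 -1.0000e-01 -5.4329e+02]
 [-0.0000e+00  3.0000e-01 -9.5000e-01  3.7402e+02]
 [ 0.0000e+00  0.0000e+00  0.0000e+00  1.0000e+00]] [[297.   0. 256.]
 [  0. 297. 188.]
 [  0.   0.   1.]]
```

View pics/w1.png

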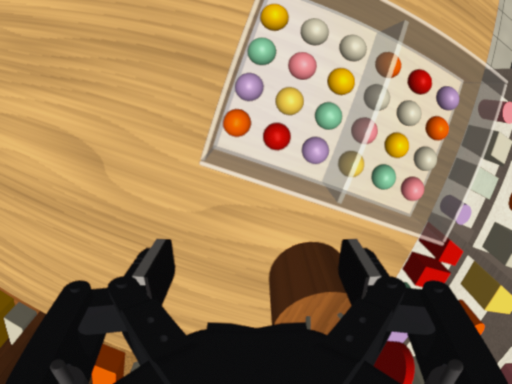

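The arm has not moved: the commands were refused, so I will give every key. The picture shows only the sweets tray, and the fingers at the bottom.

Emit:
carry_out(commands=[{"jaw":0.0854,"translation":[0,0,0],"spin":-0.1239},{"jaw":0.0854,"translation":[0,0,0],"spin":-0.1239},{"jaw":0.0854,"translation":[0,0,0],"spin":-0.1239},{"jaw":0.0854,"translation":[0,0,0],"spin":-0.1239},{"jaw":0.0854,"translation":[0,0,0],"spin":-0.1239},{"jaw":0.0854,"translation":[0,0,0],"spin":-0.1239},{"jaw":0.0854,"translation":[0,0,0],"spin":-0.1239},{"jaw":0.0854,"translation":[0,0,0],"spin":-0.1239}])

```text
time: 2.12
tool_pos: [195.5, -567.3, 231.3]
tcp_rot: [-180.0, -0.0, 76.2]
ft_force: [0.6, 0.1, -0.1]
finger_gap: 85.5
grip_force: 0.0
```

Emit:
carry_out(commands=[{"jaw":0.0854,"translation":[0,0,0],"spin":-0.1239},{"jaw":0.0854,"translation":[0,0,0],"spin":-0.1239},{"jaw":0.0854,"translation":[0.029,0.025,0],"spin":0},{"jaw":0.0854,"translation":[0.029,0.025,0],"spin":0},{"jaw":0.0854,"translation":[0.029,0.025,0],"spin":0},{"jaw":0.0854,"translation":[0.029,0.025,0],"spin":0},{"jaw":0.0854,"translation":[0.029,0.025,0],"spin":0},{"jaw":0.0854,"translation":[0.029,0.025,0],"spin":0}])

```text
time: 2.78
tool_pos: [346.3, -391.8, 231.5]
tcp_rot: [180.0, 0.0, 90.0]
ft_force: [0.7, -0.6, 0.4]
finger_gap: 85.7
grip_force: 0.0
```

Emit:
carry_out(commands=[{"jaw":0.0854,"translation":[0.029,0.025,0],"spin":0},{"jaw":0.0854,"translation":[0.029,0.025,0],"spin":0},{"jaw":0.0854,"translation":[0.029,0.025,0],"spin":0},{"jaw":0.0854,"translation":[0.029,0.025,0],"spin":0},{"jaw":0.0854,"translation":[0.029,0.025,0],"spin":0},{"jaw":0.0854,"translation":[0,0,0],"spin":0},{"jaw":0.0854,"translation":[0,0,0],"spin":0},{"jaw":0.0854,"translation":[0,0,0],"spin":0}])

```text
time: 3.45
tool_pos: [470.4, -248.3, 231.3]
tcp_rot: [-180.0, 0.0, 90.1]
ft_force: [-0.3, -0.7, -0.2]
finger_gap: 85.7
grip_force: 0.0
```

```bash
cat > look.py <<'E'
from h import *
import sys
s=r.sense();print(np.round(s["tool_pos"],1),np.round(s["tcp_rot"],2),s["time"])
p=r.snapshot("wrist");cv2.imwrite("pics/%s.png"%sys.argv[1],p["pixels"])
print(np.array(p["extrinsics"])[:3,3].round())
for t,z in [("cradle",0),("end_plate",10),("lever",0),("nose",32),("knob",66),("tin1",0),("pot",0)]:
    for d in r.landmark_of(p,t)[:5]:
        print(t,round(d["score"],2),np.round(d["xy"]),at(p,d["xy"],z,True))
E
python3 look.py w2
```

```text
[ 470.4 -248.3  231.3] [-1.7998e+02  2.0000e-02  9.0060e+01] 3.45
[ 470. -173.  374.]
cradle 0.58 [303. 264.] [ 539.2 -407.7]
end_plate 0.8 [274.  55.] [ 489.8 -120. ]
lever 0.47 [306. 264.] [ 543.1 -407.8]
tin1 0.95 [304. 264.] [ 539.7 -407.7]
tin1 0.89 [213. 218.] [ 410.3 -334. ]
tin1 0.61 [273.  31.] [490.1 -87.8]
pot 0.7 [359. 188.] [ 610.6 -290.1]
```

View pics/w2.png

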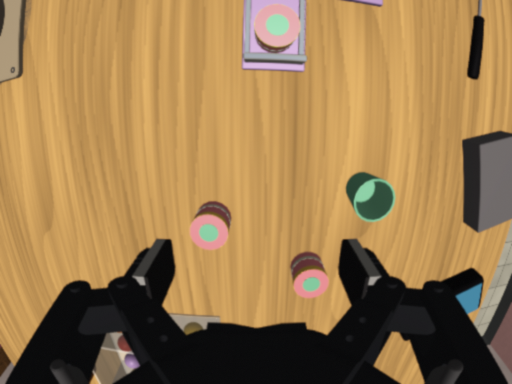

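The wrist view shows tin A with its dot at (209,232), tin B with its dot at (312,284), the pot at (372,198), and the cradle's tin at (277,25) next to the end plate at (275,58). I will check these against the mint dots at z=50.

```bash
cat > dots.py <<'E'
from h import *
def dots(p,fish=True):
    h=cv2.cvtColor(p["pixels"],cv2.COLOR_BGR2HSV)
    m=cv2.inRange(h,(60,50,120),(90,160,255));out=[]
    n,l,st,c=cv2.connectedComponentsWithStats(m)
    for i in range(1,n):
        if st[i,4]>60: out.append((c[i].round(1),st[i,4],at(p,c[i],50,fish),at(p,c[i],60,fish)))
    return out
E
python3 - <<'E'
from dots import *
p=r.snapshot("wrist")
for d in dots(p): print(*d)
for uv in [(245,60),(304,61),(246,20),(305,20),(304,53),(245,53)]: print(uv,at(p,uv,44,True),at(p,uv,18,True))
E
```

```text
[276.9  23.9] 327 [491.4 -91.3] [490.7 -93.8]
[369.1 194.7] 522 [ 605.6 -283.9] [ 601.4 -280.4]
[208.6 231.8] 222 [ 411.1 -331.2] [ 412.9 -326.3]
[311.6 283.2] 159 [ 543.  -408.9] [ 540.8 -401.6]
(245, 60) [ 457.1 -131.5] [ 456.1 -128.2]
(304, 61) [ 521.5 -131.6] [ 525.6 -128.3]
(246, 20) [458.1 -85.4] [457.3 -78.4]
(305, 20) [522.9 -83.8] [527.1 -76.7]
(304, 53) [ 521.5 -122.5] [ 525.6 -118.5]
(245, 53) [ 457.1 -123.6] [ 456.1 -119.7]
```

Emit:
carry_out(commands=[{"jaw":0.0854,"translation":[-0.028,-0.02,0.02],"spin":0},{"jaw":0.0854,"translation":[-0.028,-0.02,0.02],"spin":0},{"jaw":0.0854,"translation":[-0.028,-0.02,0.02],"spin":0},{"jaw":0.0854,"translation":[0,0,0.038],"spin":0},{"jaw":0.0854,"translation":[0,0,0.038],"spin":0},{"jaw":0.0854,"translation":[0,0,0.038],"spin":0},{"jaw":0.0854,"translation":[0,0,0.038],"spin":0},{"jaw":0.0854,"translation":[0,0,0],"spin":0}])

```text
time: 4.57
tool_pos: [405.3, -327.8, 10.9]
tcp_rot: [-179.5, -0.5, 90.0]
ft_force: [-1.9, 0.6, -1.6]
finger_gap: 85.4
grip_force: 0.0
```

Emit:
carry_out(commands=[{"jaw":0.03,"translation":[0,0,0],"spin":0},{"jaw":0.03,"translation":[0,0,0],"spin":0},{"jaw":0.03,"translation":[0,0,0],"spin":0},{"jaw":0.03,"translation":[0,0,0],"spin":0},{"jaw":0.03,"translation":[0,0,0],"spin":0},{"jaw":0.03,"translation":[0,0,0],"spin":0},{"jaw":0.03,"translation":[0,0,0],"spin":0},{"jaw":0.03,"translation":[0,0,0],"spin":0}], squeeze=35)

```text
time: 5.23
tool_pos: [412.5, -334.3, 22.9]
tcp_rot: [179.8, 0.2, 90.0]
ft_force: [-1.9, 1.5, 8.2]
finger_gap: 47.1
grip_force: 36.3
```

Emit:
carry_out(commands=[{"jaw":0.03,"translation":[0,0,-0.01],"spin":0},{"jaw":0.03,"translation":[0,0,-0.03],"spin":0},{"jaw":0.03,"translation":[0,0,-0.04],"spin":0},{"jaw":0.03,"translation":[0.02,0.005,-0.03],"spin":0},{"jaw":0.03,"translation":[0.032,0.009,-0.02],"spin":0},{"jaw":0.03,"translation":[0.037,0.01,-0.01],"spin":0},{"jaw":0.03,"translation":[0.037,0.01,-0.01],"spin":0},{"jaw":0.03,"translation":[0.037,0.01,0],"spin":0}])

```text
time: 5.9
tool_pos: [456.3, -168.7, 174.1]
tcp_rot: [179.6, 0.2, 90.0]
ft_force: [0.9, 0.1, -1.4]
finger_gap: 47.1
grip_force: 36.7
```

Emit:
carry_out(commands=[{"jaw":0.03,"translation":[0.037,0.01,0],"spin":0},{"jaw":0.03,"translation":[0.037,0.01,0],"spin":0},{"jaw":0.03,"translation":[0.03,0.01,0],"spin":0},{"jaw":0.03,"translation":[0.01,0.003,0],"spin":0},{"jaw":0.03,"translation":[0,0,0],"spin":0},{"jaw":0.03,"translation":[0,0,0],"spin":0},{"jaw":0.03,"translation":[0,0,0],"spin":0},{"jaw":0.03,"translation":[0,0,0],"spin":0}])

```text
time: 6.57
tool_pos: [487.3, -56.6, 169.6]
tcp_rot: [180.0, 0.0, 89.9]
ft_force: [0.5, -0.9, -1.9]
finger_gap: 46.8
grip_force: 36.7
```

```bash
python3 look.py w3; python3 - <<'E'
from dots import *
p=r.snapshot("wrist")
for d in dots(p): print(*d)
for n in ["scene","side"]:
    p=r.snapshot(n)
    for t,z in [("knob",66),("nose",32),("end_plate",10),("cradle",0),("lever",0)]:
        for d in r.landmark_of(p,t)[:1]: print(n,t,round(d["score"],2),at(p,d["xy"],z))
E
```

```text
[487.3 -56.6 169.6] [1.7998e+02 3.0000e-02 8.9910e+01] 6.5667
[487.  19. 312.]
cradle 0.91 [260. 137.] [490.8 -22.9]
lever 0.59 [325.  74.] [558.1  45.9]
nose 0.78 [275.  33.] [503.5  80.5]
knob 0.83 [426. 138.] [644.7 -10.1]
tin1 0.8 [256. 220.] [ 485.7 -117.1]
tin1 0.6 [325.  72.] [558.8  47.5]
pot 0.96 [342. 324.] [ 611.8 -287.9]
[256.3 263.8] 1731 [ 486.5 -144.1] [ 486.5 -137.8]
[361.4 343.2] 83 [ 625.1 -277. ] [ 619.9 -265.7]
scene knob 0.92 [629.4  -9.7]
scene nose 0.84 [504.   77.9]
scene end_plate 0.62 [ 496.9 -119.9]
scene cradle 0.58 [489.5 -32.1]
scene lever 0.97 [559.9  51.8]
side knob 0.92 [657.3 -17.9]
side nose 0.97 [501.9  88.1]
side end_plate 0.62 [ 497.3 -114. ]
side cradle 0.67 [497.7 -32.8]
side lever 0.93 [548.   58.6]
```

View pics/w3.png

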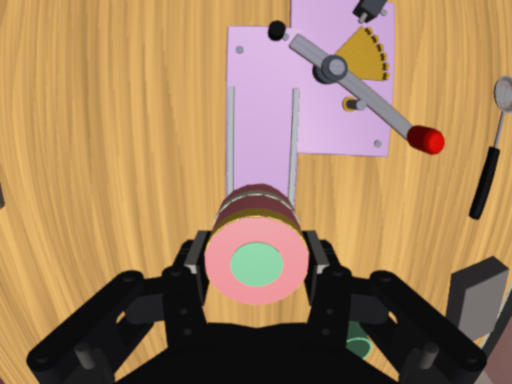

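The wrist view over the cradle shows the held tin at the bottom. The curbs run from (231,88) and (296,89) downwards, the pivot is at (333,68), the nose at (277,31) and the knob at (428,139). Next I compute the cradle pose from the curb ends.

```bash
python3 - <<'E'
from h import *
p=r.snapshot("wrist")
for uv,z,n in [((231,88),18,"Lend"),((230.5,190),18,"Llow"),((296,89),18,"Rend"),((292,180),18,"Rlow"),((334,67),50,"piv50"),((334,67),44,"piv44"),((277,31),46,"nose"),((426,140),66,"knob"),((432,143),88,"knobtop")]:
    print(n,at(p,uv,z,True))
g=cv2.cvtColor(p["pixels"],cv2.COLOR_BGR2HSV)[...,1].astype(int)
for row in (100,130,160,180): print(row, g[row,224:238], g[row,284:304])
print(g[78:96,231],g[78:96,296])
E
```

```text
Lend [462.   29.8]
Llow [459.7 -74.4]
Rend [525.4  29.2]
Rlow [523.5 -63.5]
piv50 [555.   49.6]
piv44 [556.6  50.3]
nose [504.7  80.9]
knob [644.7 -10.2]
knobtop [637.4  -9.7]
100 [131  91  47  40  19  18  20  18  18  17  41  49  49  49] [49 48 49 49 48 49 46 46 42 13 14 19 20 16 16 36 44 45 45 46]
130 [124  70  45  25  11  15  16  16  14  27  51  51  51  51] [49 49 50 49 48 45 46 31  3 11 16 16 12 21 40 42 44 43 43 45]
160 [126  68  44  27  10  11  12  11   9  36  51  51  51  51] [ 51  50  51  50  52  44  15   1  11  13  11  11  31  50 111 136 138 137
 138 138]
180 [126  66  43  25   7  11   9  10   8  37  52  53  53  53] [ 51  53  53  53  46  10   9   9  11  10  16  38  56 117 137 138 138 137
 138 137]
[49 49 49 48 49 49 48 49 48 37 19 20 21 21 21 20 20 20] [45 45 45 45 45 45 45 45 45 45 44 37 18 20 22 21 22 21]
```

```bash
cat > held.py <<'E'
from dots import *
s=r.sense();tp=np.array(s["tool_pos"]);print(tp.round(1),s["time"])
# triangulate the held tin's top dot from three cameras
A=np.zeros((3,3));b=np.zeros(3);R=[]
for n in ["wrist","scene","side"]:
    p=r.snapshot(n);f=n=="wrist";best=None
    h=cv2.cvtColor(p["pixels"],cv2.COLOR_BGR2HSV)
    m=cv2.inRange(h,(55,40,90),(95,180,255));k,l,st,c=cv2.connectedComponentsWithStats(m)
    for i in range(1,k):
        if st[i,4]<6: continue
        o,d=ray(p,c[i],f);d=d/np.linalg.norm(d);q=tp+[0,0,30]-o
        e=np.linalg.norm(q-d*(q@d))
        if best is None or e<best[0]: best=(e,o,d,c[i],st[i,4])
    print(n,best[0].round(1),best[3].round(1),best[4])
    if best[0]<25:
        M=np.eye(3)-np.outer(best[2],best[2]);A+=M;b+=M@best[1];R.append(best)
x=np.linalg.solve(A,b);print("top",x.round(1),"rel",(x-tp).round(1))
for _,o,d,_,_ in R: print(np.linalg.norm((x-o)-d*((x-o)@d)).round(2))
E
python3 held.py
```

```text
[487.5 -55.2 169.3] 7.6667
wrist 4.2 [256.3 263.8] 1759
scene 92.3 [219.9 188.2] 26
side 6.2 [269.7 135.5] 11
top [487.8 -52.6 194.5] rel [ 0.4  2.6 25.2]
1.32
1.32
```

Emit:
carry_out(commands=[{"jaw":0.03,"translation":[0.006,0.0025,0.01],"spin":0},{"jaw":0.03,"translation":[0.005,0.002,0.025],"spin":0},{"jaw":0.03,"translation":[0,0,0.035],"spin":0},{"jaw":0.03,"translation":[0,0,0.03],"spin":0},{"jaw":0.03,"translation":[0,0,0.018],"spin":0},{"jaw":0.03,"translation":[0,0,0.008],"spin":0},{"jaw":0.03,"translation":[0,0,0.003],"spin":0},{"jaw":0.03,"translation":[0,0,0],"spin":0}])

```text
time: 8.48
tool_pos: [491.9, -44.0, 40.0]
tcp_rot: [-180.0, -0.0, 90.0]
ft_force: [0.2, -0.6, -0.7]
finger_gap: 47.5
grip_force: 36.7
```

Emit:
carry_out(commands=[{"jaw":0.03,"translation":[0,0,0],"spin":0},{"jaw":0.03,"translation":[0,0,0],"spin":0},{"jaw":0.03,"translation":[0,0,0],"spin":0},{"jaw":0.03,"translation":[0,0,0],"spin":0},{"jaw":0.03,"translation":[0,0,0.001],"spin":0},{"jaw":0.03,"translation":[0,0,0.001],"spin":0},{"jaw":0.03,"translation":[0,0,0],"spin":0},{"jaw":0.03,"translation":[0,0,0],"spin":0}])

```text
time: 9.15
tool_pos: [491.8, -44.3, 38.2]
tcp_rot: [-180.0, -0.0, 90.0]
ft_force: [-0.0, 0.9, -1.3]
finger_gap: 47.2
grip_force: 36.7
```

Emit:
carry_out(commands=[{"jaw":0.03,"translation":[0,0,0.001],"spin":0},{"jaw":0.03,"translation":[0,0,0.001],"spin":0},{"jaw":0.03,"translation":[0,0,0.001],"spin":0},{"jaw":0.03,"translation":[0,0,0],"spin":0},{"jaw":0.03,"translation":[0,0,0],"spin":0},{"jaw":0.03,"translation":[0,0,0],"spin":0},{"jaw":0.03,"translation":[0,0,0],"spin":0},{"jaw":0.03,"translation":[0,0,0],"spin":0}])

```text
time: 9.82
tool_pos: [492.0, -44.3, 35.3]
tcp_rot: [180.0, 0.0, 90.0]
ft_force: [-0.4, -0.5, -0.9]
finger_gap: 47.0
grip_force: 36.7
```

Emit:
carry_out(commands=[{"jaw":0.03,"translation":[0,0,0.001],"spin":0},{"jaw":0.03,"translation":[0,0,0.001],"spin":0},{"jaw":0.03,"translation":[0,0,0],"spin":0},{"jaw":0.03,"translation":[0,0,0],"spin":0},{"jaw":0.03,"translation":[0,0,0],"spin":0},{"jaw":0.03,"translation":[0,0,0],"spin":0},{"jaw":0.03,"translation":[0,0,0],"spin":0},{"jaw":0.03,"translation":[0,0,0],"spin":0}])

```text
time: 10.48
tool_pos: [492.0, -44.3, 33.3]
tcp_rot: [180.0, 0.0, 90.0]
ft_force: [-0.0, 0.1, -1.3]
finger_gap: 47.2
grip_force: 36.7
```

Emit:
carry_out(commands=[{"jaw":0.03,"translation":[0,0,0.001],"spin":0},{"jaw":0.03,"translation":[0,0,0],"spin":0},{"jaw":0.03,"translation":[0,0,0.001],"spin":0},{"jaw":0.03,"translation":[0,0,0],"spin":0},{"jaw":0.03,"translation":[0,0,0],"spin":0},{"jaw":0.03,"translation":[0,0,0],"spin":0},{"jaw":0.03,"translation":[0,0,0],"spin":0},{"jaw":0.03,"translation":[0,0,0],"spin":0}])

```text
time: 11.15
tool_pos: [492.2, -44.2, 32.9]
tcp_rot: [180.0, -0.0, 90.0]
ft_force: [-8.8, 2.3, 16.8]
finger_gap: 47.2
grip_force: 38.2
```

Emit:
carry_out(commands=[{"jaw":0.03,"translation":[0,0,0.001],"spin":0},{"jaw":0.03,"translation":[0,0,0],"spin":0},{"jaw":0.03,"translation":[0,0,0.001],"spin":0},{"jaw":0.03,"translation":[0,0,0],"spin":0},{"jaw":0.03,"translation":[0,0,0],"spin":0},{"jaw":0.03,"translation":[0,0,0],"spin":0},{"jaw":0.03,"translation":[0,0,0],"spin":0},{"jaw":0.03,"translation":[0,0,0],"spin":0}])

```text
time: 11.82
tool_pos: [492.3, -44.2, 32.7]
tcp_rot: [-180.0, 0.0, 90.0]
ft_force: [-20.1, 4.1, 37.4]
finger_gap: 47.0
grip_force: 40.2
```

Emit:
carry_out(commands=[{"jaw":0.03,"translation":[0,0,-0.0015],"spin":0},{"jaw":0.03,"translation":[0,0,-0.0015],"spin":0},{"jaw":0.03,"translation":[0,0,0],"spin":0},{"jaw":0.065,"translation":[0,0,0],"spin":0},{"jaw":0.065,"translation":[0,0,0],"spin":0},{"jaw":0.065,"translation":[0,0,0],"spin":0},{"jaw":0.065,"translation":[0,0,0],"spin":0},{"jaw":0.065,"translation":[0,0,0],"spin":0}])

```text
time: 12.48
tool_pos: [491.8, -44.3, 32.0]
tcp_rot: [-180.0, -0.0, 90.0]
ft_force: [-0.3, 0.0, -0.3]
finger_gap: 65.0
grip_force: 0.0
```

Emit:
carry_out(commands=[{"jaw":0.065,"translation":[0,0,-0.01],"spin":0},{"jaw":0.065,"translation":[0,0,-0.025],"spin":0},{"jaw":0.065,"translation":[0,0,-0.035],"spin":0},{"jaw":0.0854,"translation":[-0.02,0,-0.035],"spin":0},{"jaw":0.0854,"translation":[-0.03,0,-0.025],"spin":0},{"jaw":0.0854,"translation":[-0.035,0,-0.02],"spin":0},{"jaw":0.0854,"translation":[-0.035,0,0],"spin":0},{"jaw":0.0854,"translation":[0,0,0],"spin":0}])

```text
time: 13.15
tool_pos: [492.9, -170.1, 185.7]
tcp_rot: [179.7, 0.3, 89.8]
ft_force: [-0.3, 0.4, -0.7]
finger_gap: 85.5
grip_force: 0.0
```

Emit:
carry_out(commands=[{"jaw":0.0854,"translation":[0,0,0],"spin":0},{"jaw":0.0854,"translation":[0,0,0],"spin":0},{"jaw":0.0854,"translation":[0,0,0],"spin":0},{"jaw":0.0854,"translation":[0,0,0],"spin":0},{"jaw":0.0854,"translation":[0,0,0],"spin":0},{"jaw":0.0854,"translation":[0,0,0],"spin":0},{"jaw":0.0854,"translation":[0,0,0],"spin":0},{"jaw":0.0854,"translation":[0,0,0],"spin":0}])

```text
time: 13.82
tool_pos: [492.0, -163.9, 182.2]
tcp_rot: [-180.0, -0.0, 90.0]
ft_force: [0.2, -0.5, -1.0]
finger_gap: 85.6
grip_force: 0.0
```

```bash
python3 look.py w4;python3 - <<'E'
from dots import *
p=r.snapshot("wrist")
for d in dots(p): print(*d)
E
```

```text
[ 492.  -163.9  182.2] [-1.7999e+02 -1.0000e-02  9.0030e+01] 13.8167
[491. -89. 325.]
end_plate 0.87 [259. 126.] [ 493.7 -118.6]
lever 0.68 [259.  52.] [493.5 -38.9]
knob 0.56 [417.  26.] [642.4  -9.9]
tin1 0.97 [257.  55.] [492.2 -42.1]
tin1 0.94 [258.  96.] [492.8 -87.2]
tin1 0.65 [290. 326.] [ 540.7 -404.1]
pot 0.48 [352. 258.] [ 616.2 -287.2]
[256.7  44.5] 490 [491.4 -39.3] [491.4 -41.2]
[255.9 103. ] 488 [490.7 -93.9] [490.7 -93.8]
```

View pics/w4.png

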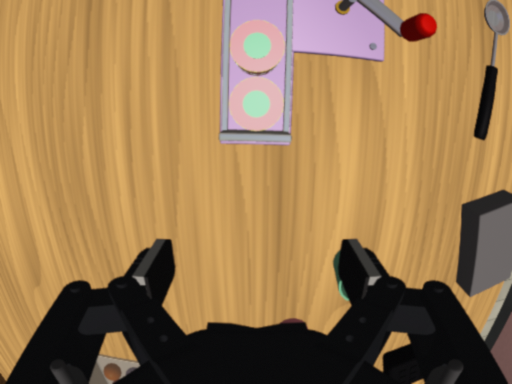

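Both tins stand in the channel at (256,45) and (256,103), upright and clear of each other. Now I go for tin B.

Emit:
carry_out(commands=[{"jaw":0.0854,"translation":[-0.03,0.006,0],"spin":0},{"jaw":0.0854,"translation":[-0.035,0.007,0],"spin":0},{"jaw":0.0854,"translation":[-0.037,0.008,0],"spin":0},{"jaw":0.0854,"translation":[-0.037,0.008,0],"spin":0},{"jaw":0.0854,"translation":[-0.037,0.007,0],"spin":0},{"jaw":0.0854,"translation":[-0.035,0.007,0],"spin":0},{"jaw":0.0854,"translation":[-0.022,0.005,0],"spin":0},{"jaw":0.0854,"translation":[-0.01,0.001,0],"spin":0}])

```text
time: 14.93
tool_pos: [540.7, -410.5, 181.7]
tcp_rot: [-180.0, 0.0, 89.9]
ft_force: [-0.2, 0.7, -0.8]
finger_gap: 85.2
grip_force: 0.0
```

Emit:
carry_out(commands=[{"jaw":0.0854,"translation":[0,0,0],"spin":0},{"jaw":0.0854,"translation":[0,0,0],"spin":0},{"jaw":0.0854,"translation":[0,0,0.03],"spin":0},{"jaw":0.0854,"translation":[0,0,0.03],"spin":0},{"jaw":0.0854,"translation":[0,0,0.01],"spin":0},{"jaw":0.0854,"translation":[0,0,0],"spin":0},{"jaw":0.0854,"translation":[0,0,0],"spin":0},{"jaw":0.0854,"translation":[0,0,0],"spin":0}])

```text
time: 15.6
tool_pos: [542.0, -407.3, 114.7]
tcp_rot: [179.9, 0.1, 90.0]
ft_force: [1.2, -0.0, 0.9]
finger_gap: 85.3
grip_force: 0.0
```

```bash
python3 look.py w5;python3 - <<'E'
from dots import *
p=r.snapshot("wrist")
for d in dots(p): print(*d)
E
```

```text
[ 542.  -407.3  114.7] [1.7988e+02 1.0000e-01 9.0040e+01] 15.6
[ 541. -332.  257.]
tin1 0.64 [257. 184.] [ 542.  -408.9]
pot 0.93 [338.  53.] [ 611.8 -289.9]
[349.7  45.9] 1957 [ 605.4 -292.8] [ 602.3 -294.7]
[259.8 204. ] 702 [ 542.9 -409. ] [ 542.8 -405.3]
```

Emit:
carry_out(commands=[{"jaw":0.0854,"translation":[-0.0015,0.0005,0.015],"spin":0},{"jaw":0.0854,"translation":[0,0,0.025],"spin":0},{"jaw":0.0854,"translation":[0,0,0.025],"spin":0},{"jaw":0.0854,"translation":[0,0,0.015],"spin":0},{"jaw":0.0854,"translation":[0,0,0.008],"spin":0},{"jaw":0.0854,"translation":[0,0,0.004],"spin":0},{"jaw":0.0854,"translation":[0,0,0],"spin":0},{"jaw":0.0854,"translation":[0,0,0],"spin":0}])

```text
time: 16.72
tool_pos: [542.1, -409.4, 21.4]
tcp_rot: [179.9, 0.1, 90.0]
ft_force: [0.2, -0.3, -0.2]
finger_gap: 85.5
grip_force: 0.0
```

Emit:
carry_out(commands=[{"jaw":0.03,"translation":[0,0,0],"spin":0},{"jaw":0.03,"translation":[0,0,0],"spin":0},{"jaw":0.03,"translation":[0,0,0],"spin":0},{"jaw":0.03,"translation":[0,0,0],"spin":0},{"jaw":0.03,"translation":[0,0,0],"spin":0},{"jaw":0.03,"translation":[0,0,0],"spin":0},{"jaw":0.03,"translation":[0,0,0],"spin":0},{"jaw":0.03,"translation":[0,0,0],"spin":0}], squeeze=35)

```text
time: 17.38
tool_pos: [542.3, -409.4, 21.8]
tcp_rot: [179.9, 0.1, 90.0]
ft_force: [-0.3, 0.8, 6.3]
finger_gap: 46.9
grip_force: 36.8
```

Emit:
carry_out(commands=[{"jaw":0.03,"translation":[0,0,-0.01],"spin":0},{"jaw":0.03,"translation":[0,0,-0.03],"spin":0},{"jaw":0.03,"translation":[0,0,-0.035],"spin":0},{"jaw":0.03,"translation":[0.02,-0.002,-0.03],"spin":0},{"jaw":0.03,"translation":[0.033,-0.004,-0.02],"spin":0},{"jaw":0.03,"translation":[0.038,-0.004,-0.005],"spin":0},{"jaw":0.03,"translation":[0.038,-0.004,0],"spin":0},{"jaw":0.03,"translation":[0.038,-0.004,0],"spin":0}])

```text
time: 18.05
tool_pos: [523.3, -240.5, 151.6]
tcp_rot: [179.9, 0.0, 90.0]
ft_force: [-0.0, 0.2, -1.2]
finger_gap: 46.8
grip_force: 36.6
```

Emit:
carry_out(commands=[{"jaw":0.03,"translation":[0.038,-0.004,0],"spin":0},{"jaw":0.03,"translation":[0.038,-0.004,0],"spin":0},{"jaw":0.03,"translation":[0.038,-0.004,0],"spin":0},{"jaw":0.03,"translation":[0.038,-0.004,0],"spin":0},{"jaw":0.03,"translation":[0.038,-0.004,0],"spin":0},{"jaw":0.03,"translation":[0.038,-0.004,0],"spin":0},{"jaw":0.03,"translation":[0.018,-0.005,0],"spin":0},{"jaw":0.03,"translation":[0.005,-0.002,0],"spin":0}])

```text
time: 18.72
tool_pos: [491.4, 12.4, 150.5]
tcp_rot: [-180.0, -0.1, 90.2]
ft_force: [0.6, -1.0, -1.9]
finger_gap: 46.6
grip_force: 36.6
```

Emit:
carry_out(commands=[{"jaw":0.03,"translation":[0,0,0],"spin":0},{"jaw":0.03,"translation":[0,0,0],"spin":0},{"jaw":0.03,"translation":[0,0,0],"spin":0},{"jaw":0.03,"translation":[0,0,0],"spin":0},{"jaw":0.03,"translation":[0,0,0],"spin":0},{"jaw":0.03,"translation":[0,0,0],"spin":0},{"jaw":0.03,"translation":[0,0,0],"spin":0},{"jaw":0.03,"translation":[0,0,0],"spin":0}])

```text
time: 19.38
tool_pos: [492.5, 8.9, 150.2]
tcp_rot: [-180.0, -0.0, 90.0]
ft_force: [-0.5, -0.5, -0.9]
finger_gap: 46.7
grip_force: 36.6
```

```bash
python3 held.py; python3 look.py w6 | egrep "knob|lever|nose"
```

```text
[492.5   8.9 150.2] 19.3833
wrist 1.6 [256.2 269.8] 1737
scene 86.8 [236.5 187. ] 26
side 3.9 [259.  151.6] 12
top [492.8   9.6 177.2] rel [ 0.4  0.6 27. ]
1.4
1.4
lever 0.7 [323. 135.] [558.7  48.3]
nose 0.56 [272. 102.] [505.2  80.5]
knob 0.98 [418. 215.] [641.3 -13.2]
```

Emit:
carry_out(commands=[{"jaw":0.03,"translation":[0,0,0.01],"spin":0},{"jaw":0.03,"translation":[0,0,0.03],"spin":0},{"jaw":0.03,"translation":[0,0,0.035],"spin":0},{"jaw":0.03,"translation":[0,0,0.023],"spin":0},{"jaw":0.03,"translation":[0,0,0.012],"spin":0},{"jaw":0.03,"translation":[0,0,0.004],"spin":0},{"jaw":0.03,"translation":[0,0,0.001],"spin":0},{"jaw":0.03,"translation":[0,0,0],"spin":0}])

```text
time: 20.6
tool_pos: [493.4, 9.2, 36.3]
tcp_rot: [179.9, 0.0, 90.0]
ft_force: [0.2, -0.5, -1.5]
finger_gap: 46.7
grip_force: 36.5
```

Emit:
carry_out(commands=[{"jaw":0.03,"translation":[0,0,0],"spin":0},{"jaw":0.03,"translation":[0,0,0.001],"spin":0},{"jaw":0.03,"translation":[0,0,0],"spin":0},{"jaw":0.03,"translation":[0,0,0.001],"spin":0},{"jaw":0.03,"translation":[0,0,0],"spin":0},{"jaw":0.03,"translation":[0,0,0.001],"spin":0},{"jaw":0.03,"translation":[0,0,0],"spin":0},{"jaw":0.03,"translation":[0,0,0],"spin":0}])

```text
time: 21.27
tool_pos: [492.3, 9.2, 32.2]
tcp_rot: [-180.0, 0.0, 90.0]
ft_force: [0.6, 0.3, -1.1]
finger_gap: 46.7
grip_force: 36.5
```

Emit:
carry_out(commands=[{"jaw":0.03,"translation":[0,0,0.0005],"spin":0},{"jaw":0.03,"translation":[0,0,0],"spin":0},{"jaw":0.03,"translation":[0,0,0],"spin":0},{"jaw":0.065,"translation":[0,0,0],"spin":0},{"jaw":0.065,"translation":[0,0,0],"spin":0},{"jaw":0.065,"translation":[0,0,0],"spin":0},{"jaw":0.065,"translation":[0,0,0],"spin":0},{"jaw":0.065,"translation":[0,0,0],"spin":0}])

```text
time: 21.93
tool_pos: [492.6, 9.2, 31.9]
tcp_rot: [180.0, 0.0, 90.0]
ft_force: [-0.2, 0.0, -0.8]
finger_gap: 65.0
grip_force: 0.0
```

Emit:
carry_out(commands=[{"jaw":0.065,"translation":[0,0,-0.01],"spin":0},{"jaw":0.065,"translation":[0,0,-0.025],"spin":0},{"jaw":0.065,"translation":[0,0,-0.035],"spin":0},{"jaw":0.065,"translation":[0,0,-0.035],"spin":0},{"jaw":0.065,"translation":[0,0.01,-0.03],"spin":0},{"jaw":0.065,"translation":[-0.02,0.02,-0.01],"spin":0},{"jaw":0.065,"translation":[-0.02,0.02,0],"spin":0},{"jaw":0.065,"translation":[-0.01,0.01,0],"spin":0}])

```text
time: 22.6
tool_pos: [555.2, -42.7, 179.9]
tcp_rot: [179.7, 0.1, 90.0]
ft_force: [0.5, 0.6, -1.0]
finger_gap: 65.0
grip_force: 0.0
```

Emit:
carry_out(commands=[{"jaw":0.065,"translation":[0,0,0],"spin":0},{"jaw":0.065,"translation":[0,0,0],"spin":0},{"jaw":0.065,"translation":[0,0,0],"spin":0},{"jaw":0.065,"translation":[0,0,0],"spin":0},{"jaw":0.065,"translation":[0,0,0],"spin":0},{"jaw":0.065,"translation":[0,0,0],"spin":0},{"jaw":0.065,"translation":[0,0,0],"spin":0},{"jaw":0.065,"translation":[0,0,0],"spin":0}])

```text
time: 23.27
tool_pos: [552.3, -40.5, 176.9]
tcp_rot: [180.0, 0.0, 90.0]
ft_force: [0.1, -0.2, -0.4]
finger_gap: 64.9
grip_force: 0.0
```

```bash
python3 look.py w7;python3 - <<'E'
from dots import *
p=r.snapshot("wrist")
for d in dots(p): print(*d)
h=cv2.cvtColor(p["pixels"],cv2.COLOR_BGR2HSV)
m=cv2.inRange(h,(0,170,60),(6,255,255))|cv2.inRange(h,(174,170,60),(180,255,255))
n,l,st,c=cv2.connectedComponentsWithStats(m)
for i in range(1,n):
    if st[i,4]>80: print("red",c[i].round(1),st[i],at(p,c[i],66,True),at(p,c[i],80,True))
E
```

```text
[552.3 -40.5 176.9] [180.     0.    90.02] 23.2667
[552.  35. 320.]
cradle 0.88 [198. 150.] [486.7 -21.8]
cradle 0.25 [208.  51.] [500.1  86.9]
end_plate 0.9 [207. 239.] [ 493.2 -124.8]
nose 0.27 [199. 149.] [494.5 -14.7]
knob 0.73 [356. 153.] [641.5 -11.9]
knob 0.6 [207.  50.] [509.6  76.4]
tin1 0.96 [202. 171.] [490.5 -45.8]
tin1 0.66 [204. 211.] [489.8 -94. ]
tin1 0.55 [198. 120.] [488.6  11.4]
pot 0.61 [296. 330.] [ 609.6 -284.7]
[188.4 127.2] 479 [489.1   8.6] [491.5   9.5]
[191.2 182.2] 426 [489.1 -44.2] [491.4 -41.3]
[195.8 232.4] 278 [489.9 -97.5] [492.2 -92.6]
red [359.2 152.6] [343 138  33  30 724] [644.2 -11.6] [639.1  -9. ]
```

View pics/w7.png

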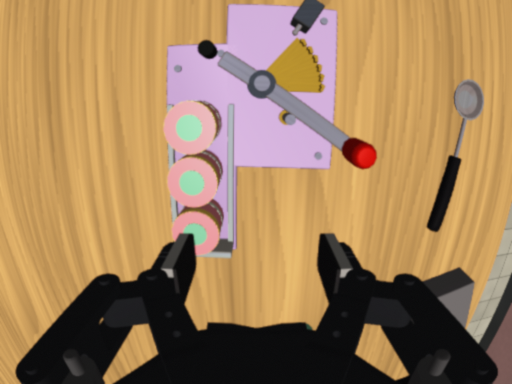

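The three tins stand upright in a row with tops at (189,127), (191,182) and (196,232). The knob is at (359,152), the pivot at (262,83) and the nose at (207,49). Now I move over the knob and turn the gripper so that it closes along the knob's path.

Emit:
carry_out(commands=[{"jaw":0.065,"translation":[0.006,0.02,0],"spin":-0.119},{"jaw":0.065,"translation":[0,0,0],"spin":-0.119},{"jaw":0.065,"translation":[0,0,0],"spin":-0.119},{"jaw":0.065,"translation":[0,0,0],"spin":-0.119},{"jaw":0.065,"translation":[0,0,0],"spin":-0.119},{"jaw":0.065,"translation":[0,0,0],"spin":-0.119},{"jaw":0.065,"translation":[0,0,0],"spin":-0.119},{"jaw":0.065,"translation":[0,0,0],"spin":-0.119}])

```text
time: 24.38
tool_pos: [572.5, -34.8, 176.7]
tcp_rot: [-180.0, -0.0, 144.9]
ft_force: [0.4, 0.5, -0.8]
finger_gap: 64.8
grip_force: 0.0
```

Emit:
carry_out(commands=[{"jaw":0.065,"translation":[0,0,0],"spin":-0.119},{"jaw":0.065,"translation":[0,0,0],"spin":-0.119},{"jaw":0.065,"translation":[0,0,0],"spin":-0.119},{"jaw":0.065,"translation":[0,0,0],"spin":0},{"jaw":0.065,"translation":[0,0,0],"spin":0},{"jaw":0.065,"translation":[0,0,0],"spin":0},{"jaw":0.065,"translation":[0,0,0],"spin":0},{"jaw":0.065,"translation":[0,0,0],"spin":0}])

```text
time: 25.05
tool_pos: [572.5, -34.8, 176.8]
tcp_rot: [180.0, -0.0, 164.9]
ft_force: [0.1, -0.2, 0.2]
finger_gap: 65.0
grip_force: 0.0
```

```bash
cat > arc.py <<'E'
from h import *
from scipy.spatial.transform import Rotation as Ro
s=r.sense();tp=np.array(s["tool_pos"]);R=Ro.from_euler("xyz",s["tcp_rot"],degrees=True).as_matrix()
piv=np.array([556.,48.5])
def rel(xyz): return (R.T@(np.array(xyz)-tp)).round(2)
print(tp.round(1),np.round(s["tcp_rot"],1),s["time"])
E
python3 - <<'E'
from arc import *
print(rel([642,-11.5,tp[2]]))
p=r.snapshot("wrist")
h=cv2.cvtColor(p["pixels"],cv2.COLOR_BGR2HSV)
m=cv2.inRange(h,(0,170,60),(6,255,255))|cv2.inRange(h,(174,170,60),(180,255,255))
n,l,st,c=cv2.connectedComponentsWithStats(m)
for i in range(1,n):
    if st[i,4]>80: print("red",c[i].round(1),st[i],at(p,c[i],66,True),at(p,c[i],80,True))
for d in r.landmark_of(p,"knob"): print(d["score"],at(p,d["xy"],66,True))
E
```

```text
[572.5 -34.8 176.8] [180.   -0.  164.9] 25.05
[-61.07  40.59  -0.  ]
red [300.1 247.4] [288 230  26  35 701] [644.6 -10.9] [636.5 -11.2]
red [506.4 341.6] [499 322  13  36 314] [977.8 328. ] [951.3 309. ]
0.91 [642.9 -12. ]
```

Emit:
carry_out(commands=[{"jaw":0.065,"translation":[-0.025,0.015,0],"spin":0},{"jaw":0.065,"translation":[-0.025,0.016,0],"spin":0},{"jaw":0.065,"translation":[-0.011,0.009,0.005],"spin":0},{"jaw":0.065,"translation":[0,0,0.02],"spin":0},{"jaw":0.065,"translation":[0,0,0.035],"spin":0},{"jaw":0.065,"translation":[0,0,0.033],"spin":0},{"jaw":0.065,"translation":[0,0,0.02],"spin":0},{"jaw":0.065,"translation":[0,0,0.01],"spin":0}])

```text
time: 25.82
tool_pos: [638.9, -11.6, 49.3]
tcp_rot: [-179.9, -0.4, 165.0]
ft_force: [-1.0, -0.3, -0.2]
finger_gap: 65.0
grip_force: 0.0
```

Emit:
carry_out(commands=[{"jaw":0.065,"translation":[0,0,0],"spin":0},{"jaw":0.065,"translation":[0,0,0],"spin":0},{"jaw":0.065,"translation":[0,0,0],"spin":0},{"jaw":0.065,"translation":[0,0,0],"spin":0},{"jaw":0.065,"translation":[0,0,0],"spin":0},{"jaw":0.065,"translation":[0,0,0],"spin":0},{"jaw":0.065,"translation":[0,0,0],"spin":0},{"jaw":0.065,"translation":[0,0,0],"spin":0}])

```text
time: 26.48
tool_pos: [642.0, -12.0, 54.3]
tcp_rot: [180.0, 0.0, 165.0]
ft_force: [-0.1, -0.0, 0.3]
finger_gap: 65.2
grip_force: 0.0
```

Emit:
carry_out(commands=[{"jaw":0.01,"translation":[0,0,0],"spin":0},{"jaw":0.01,"translation":[0,0,0],"spin":0},{"jaw":0.01,"translation":[0,0,0],"spin":0},{"jaw":0.01,"translation":[0,0,0],"spin":0},{"jaw":0.01,"translation":[0,0,0],"spin":0},{"jaw":0.01,"translation":[0,0,0],"spin":0},{"jaw":0.01,"translation":[0,0,0],"spin":0},{"jaw":0.01,"translation":[0,0,0],"spin":0}], squeeze=40)

```text
time: 27.15
tool_pos: [642.2, -10.6, 54.2]
tcp_rot: [179.9, 0.0, 165.0]
ft_force: [0.9, 6.3, 0.6]
finger_gap: 22.5
grip_force: 39.3
```

```bash
python3 - <<'E'
from arc import *
print(np.round(s["ft_force"],1),s["finger_gap"],s["grip_force"])
c=tp[:2]-piv;a0=np.arctan2(c[1],c[0]);print("R",np.hypot(*c),np.degrees(a0))
q=np.zeros(2)
for arc in range(0,92,4):
    a=a0+arc/105;w=piv+np.hypot(*c)*np.array([np.cos(a),np.sin(a)])
    t=rel([*w,tp[2]])[:2];print(arc,t,(t-q).round(2));q=t
E
```

```text
[642.2 -10.6  54.2] [179.9   0.  165. ] 27.15
[0.9 6.3 0.6] 22.515081886597727 39.31044331169687
R 104.52144093935995 -34.413149800146876
0 [-0. -0.] [-0. -0.]
4 [-1.25  3.78] [-1.25  3.78]
8 [-2.36  7.6 ] [-1.11  3.82]
12 [-3.32 11.47] [-0.96  3.87]
16 [-4.14 15.36] [-0.82  3.89]
20 [-4.8  19.29] [-0.66  3.93]
24 [-5.32 23.24] [-0.52  3.95]
28 [-5.68 27.2 ] [-0.36  3.96]
32 [-5.9  31.18] [-0.22  3.98]
36 [-5.96 35.16] [-0.06  3.98]
40 [-5.87 39.14] [0.09 3.98]
44 [-5.63 43.11] [0.24 3.97]
48 [-5.24 47.08] [0.39 3.97]
52 [-4.69 51.02] [0.55 3.94]
56 [-4.   54.94] [0.69 3.92]
60 [-3.16 58.83] [0.84 3.89]
64 [-2.17 62.69] [0.99 3.86]
68 [-1.03 66.51] [1.14 3.82]
72 [ 0.25 70.28] [1.28 3.77]
76 [ 1.67 73.99] [1.42 3.71]
80 [ 3.23 77.66] [1.56 3.67]
84 [ 4.94 81.26] [1.71 3.6 ]
88 [ 6.77 84.79] [1.83 3.53]
```

Emit:
carry_out(commands=[{"jaw":0.01,"translation":[-0.0005,0.0015,0],"spin":0},{"jaw":0.01,"translation":[-0.0005,0.0015,0],"spin":0},{"jaw":0.01,"translation":[-0.0004,0.0015,0],"spin":0},{"jaw":0.01,"translation":[-0.0004,0.0015,0],"spin":0},{"jaw":0.01,"translation":[-0.0003,0.0015,0],"spin":0},{"jaw":0.01,"translation":[-0.0003,0.0015,0],"spin":0},{"jaw":0.01,"translation":[0,0,0],"spin":0},{"jaw":0.01,"translation":[0,0,0],"spin":0}])

```text
time: 27.82
tool_pos: [646.0, -4.8, 54.1]
tcp_rot: [-179.9, -0.0, 165.0]
ft_force: [-4.6, -2.3, 5.9]
finger_gap: 22.6
grip_force: 39.8
```

Emit:
carry_out(commands=[{"jaw":0.01,"translation":[-0.0003,0.001,0],"spin":0},{"jaw":0.01,"translation":[-0.0003,0.001,0],"spin":0},{"jaw":0.01,"translation":[0,0,0],"spin":0},{"jaw":0.01,"translation":[0,0,0],"spin":0},{"jaw":0.01,"translation":[0,0,0],"spin":0},{"jaw":0.01,"translation":[0,0,0],"spin":0},{"jaw":0.01,"translation":[0,0,0],"spin":0},{"jaw":0.01,"translation":[0,0,0],"spin":0}])

```text
time: 28.48
tool_pos: [647.0, -3.0, 54.1]
tcp_rot: [-179.9, -0.1, 165.0]
ft_force: [-5.0, -2.5, 5.9]
finger_gap: 22.1
grip_force: 39.9
```

Emit:
carry_out(commands=[{"jaw":0.01,"translation":[-0.0003,0.001,0],"spin":0},{"jaw":0.01,"translation":[-0.0003,0.001,0],"spin":0},{"jaw":0.01,"translation":[0,0,0],"spin":0},{"jaw":0.01,"translation":[0,0,0],"spin":0},{"jaw":0.01,"translation":[0,0,0],"spin":0},{"jaw":0.01,"translation":[0,0,0],"spin":0},{"jaw":0.01,"translation":[0,0,0],"spin":0},{"jaw":0.01,"translation":[0,0,0],"spin":0}])

```text
time: 29.15
tool_pos: [648.0, -1.2, 54.0]
tcp_rot: [-179.9, -0.1, 165.0]
ft_force: [-5.8, -2.5, 7.1]
finger_gap: 22.7
grip_force: 39.9
```

Emit:
carry_out(commands=[{"jaw":0.01,"translation":[-0.0002,0.001,0],"spin":0},{"jaw":0.01,"translation":[-0.0002,0.001,0],"spin":0},{"jaw":0.01,"translation":[0,0,0],"spin":0},{"jaw":0.01,"translation":[0,0,0],"spin":0},{"jaw":0.01,"translation":[0,0,0],"spin":0},{"jaw":0.01,"translation":[0,0,0],"spin":0},{"jaw":0.01,"translation":[0,0,0],"spin":0},{"jaw":0.01,"translation":[0,0,0],"spin":0}])

```text
time: 29.82
tool_pos: [648.9, 0.5, 54.0]
tcp_rot: [-179.9, -0.1, 165.0]
ft_force: [-5.4, -3.1, 6.9]
finger_gap: 22.4
grip_force: 39.9
```

Emit:
carry_out(commands=[{"jaw":0.01,"translation":[-0.0001,0.001,0],"spin":0},{"jaw":0.01,"translation":[-0.0001,0.001,0],"spin":0},{"jaw":0.01,"translation":[0,0,0],"spin":0},{"jaw":0.01,"translation":[0,0,0],"spin":0},{"jaw":0.01,"translation":[0,0,0],"spin":0},{"jaw":0.01,"translation":[0,0,0],"spin":0},{"jaw":0.01,"translation":[0,0,0],"spin":0},{"jaw":0.01,"translation":[0,0,0],"spin":0}])

```text
time: 30.48
tool_pos: [649.7, 2.0, 54.0]
tcp_rot: [-179.9, -0.0, 165.0]
ft_force: [-5.2, -4.0, 5.1]
finger_gap: 22.3
grip_force: 39.9
```

Emit:
carry_out(commands=[{"jaw":0.01,"translation":[-0.0001,0.001,0],"spin":0},{"jaw":0.01,"translation":[-0.0001,0.001,0],"spin":0},{"jaw":0.01,"translation":[0,0,0],"spin":0},{"jaw":0.01,"translation":[0,0,0],"spin":0},{"jaw":0.01,"translation":[0,0,0],"spin":0},{"jaw":0.01,"translation":[0,0,0],"spin":0},{"jaw":0.01,"translation":[0,0,0],"spin":0},{"jaw":0.01,"translation":[0,0,0],"spin":0}])

```text
time: 31.15
tool_pos: [650.4, 3.4, 54.0]
tcp_rot: [-179.8, -0.0, 165.0]
ft_force: [-5.4, -6.1, 5.9]
finger_gap: 22.4
grip_force: 39.9
```

Emit:
carry_out(commands=[{"jaw":0.01,"translation":[-0.0001,0.001,0],"spin":0},{"jaw":0.01,"translation":[-0.0001,0.001,0],"spin":0},{"jaw":0.01,"translation":[0,0,0],"spin":0},{"jaw":0.01,"translation":[0,0,0],"spin":0},{"jaw":0.01,"translation":[0,0,0],"spin":0},{"jaw":0.01,"translation":[0,0,0],"spin":0},{"jaw":0.01,"translation":[0,0,0],"spin":0},{"jaw":0.01,"translation":[0,0,0],"spin":0}])

```text
time: 31.82
tool_pos: [651.2, 5.3, 54.1]
tcp_rot: [-179.9, -0.0, 165.0]
ft_force: [-5.1, -5.8, 6.1]
finger_gap: 22.2
grip_force: 39.9
```

Emit:
carry_out(commands=[{"jaw":0.01,"translation":[-0.0001,0.001,0],"spin":0},{"jaw":0.01,"translation":[-0.0001,0.001,0],"spin":0},{"jaw":0.01,"translation":[0,0,0],"spin":0},{"jaw":0.01,"translation":[0,0,0],"spin":0},{"jaw":0.01,"translation":[0,0,0],"spin":0},{"jaw":0.01,"translation":[0,0,0],"spin":0},{"jaw":0.01,"translation":[0,0,0],"spin":0},{"jaw":0.01,"translation":[0,0,0],"spin":0}])

```text
time: 32.48
tool_pos: [652.8, 9.0, 54.1]
tcp_rot: [180.0, 0.1, 165.0]
ft_force: [-1.3, -3.0, 5.4]
finger_gap: 22.9
grip_force: 39.8
```

First click: the tangential force fell from 7.5 to 3.3 N at about 20 mm of travel. The next one should come at a lever angle near -13.7°.

Emit:
carry_out(commands=[{"jaw":0.01,"translation":[-0.0002,0.0015,0],"spin":0},{"jaw":0.01,"translation":[-0.0002,0.0015,0],"spin":0},{"jaw":0.01,"translation":[-0.0001,0.0015,0],"spin":0},{"jaw":0.01,"translation":[-0.0001,0.0015,0],"spin":0},{"jaw":0.01,"translation":[-0.0001,0.0015,0],"spin":0},{"jaw":0.01,"translation":[0,0.0015,0],"spin":0},{"jaw":0.01,"translation":[0,0,0],"spin":0},{"jaw":0.01,"translation":[0,0,0],"spin":0}])

```text
time: 33.15
tool_pos: [655.7, 17.2, 54.1]
tcp_rot: [-180.0, 0.1, 165.0]
ft_force: [-1.0, -6.0, 4.9]
finger_gap: 22.6
grip_force: 39.8
```

Emit:
carry_out(commands=[{"jaw":0.01,"translation":[0,0.001,0],"spin":0},{"jaw":0.01,"translation":[0,0.001,0],"spin":0},{"jaw":0.01,"translation":[0,0,0],"spin":0},{"jaw":0.01,"translation":[0,0,0],"spin":0},{"jaw":0.01,"translation":[0,0,0],"spin":0},{"jaw":0.01,"translation":[0,0,0],"spin":0},{"jaw":0.01,"translation":[0,0,0],"spin":0},{"jaw":0.01,"translation":[0,0,0],"spin":0}])

```text
time: 33.82
tool_pos: [656.2, 18.7, 54.1]
tcp_rot: [-180.0, 0.1, 165.0]
ft_force: [-1.2, -5.6, 4.7]
finger_gap: 22.7
grip_force: 39.8
```

Emit:
carry_out(commands=[{"jaw":0.01,"translation":[0,0.001,0],"spin":0},{"jaw":0.01,"translation":[0,0.001,0],"spin":0},{"jaw":0.01,"translation":[0,0,0],"spin":0},{"jaw":0.01,"translation":[0,0,0],"spin":0},{"jaw":0.01,"translation":[0,0,0],"spin":0},{"jaw":0.01,"translation":[0,0,0],"spin":0},{"jaw":0.01,"translation":[0,0,0],"spin":0},{"jaw":0.01,"translation":[0,0,0],"spin":0}])

```text
time: 34.48
tool_pos: [656.7, 20.2, 54.1]
tcp_rot: [-179.9, 0.1, 165.0]
ft_force: [-2.1, -8.4, 4.7]
finger_gap: 22.5
grip_force: 39.9
```

Emit:
carry_out(commands=[{"jaw":0.01,"translation":[0,0.001,0],"spin":0},{"jaw":0.01,"translation":[0,0.001,0],"spin":0},{"jaw":0.01,"translation":[0,0,0],"spin":0},{"jaw":0.01,"translation":[0,0,0],"spin":0},{"jaw":0.01,"translation":[0,0,0],"spin":0},{"jaw":0.01,"translation":[0,0,0],"spin":0},{"jaw":0.01,"translation":[0,0,0],"spin":0},{"jaw":0.01,"translation":[0,0,0],"spin":0}])

```text
time: 35.15
tool_pos: [657.3, 22.3, 54.1]
tcp_rot: [-179.9, 0.1, 165.0]
ft_force: [-1.5, -7.3, 5.8]
finger_gap: 22.6
grip_force: 39.9
```

Emit:
carry_out(commands=[{"jaw":0.01,"translation":[0,0.001,0],"spin":0},{"jaw":0.01,"translation":[0,0.001,0],"spin":0},{"jaw":0.01,"translation":[0,0,0],"spin":0},{"jaw":0.01,"translation":[0,0,0],"spin":0},{"jaw":0.01,"translation":[0,0,0],"spin":0},{"jaw":0.01,"translation":[0,0,0],"spin":0},{"jaw":0.01,"translation":[0,0,0],"spin":0},{"jaw":0.01,"translation":[0,0,0],"spin":0}])

```text
time: 35.82
tool_pos: [657.9, 25.2, 54.1]
tcp_rot: [180.0, 0.1, 165.0]
ft_force: [0.1, -3.7, 4.5]
finger_gap: 22.1
grip_force: 39.9
```

Emit:
carry_out(commands=[{"jaw":0.01,"translation":[0,0.001,0],"spin":0},{"jaw":0.01,"translation":[0,0.001,0],"spin":0},{"jaw":0.01,"translation":[0,0,0],"spin":0},{"jaw":0.01,"translation":[0,0,0],"spin":0},{"jaw":0.01,"translation":[0,0,0],"spin":0},{"jaw":0.01,"translation":[0,0,0],"spin":0},{"jaw":0.01,"translation":[0,0,0],"spin":0},{"jaw":0.01,"translation":[0,0,0],"spin":0}])

```text
time: 36.48
tool_pos: [658.4, 27.5, 54.1]
tcp_rot: [180.0, 0.1, 165.0]
ft_force: [-0.0, -2.1, 5.5]
finger_gap: 22.2
grip_force: 39.9
```

Second click: the force fell from 7.5 to 3.7 N, then to 2 N, near -13.5°. The third is expected near y = 42.

Emit:
carry_out(commands=[{"jaw":0.01,"translation":[0.0001,0.0015,0],"spin":0},{"jaw":0.01,"translation":[0.0001,0.0015,0],"spin":0},{"jaw":0.01,"translation":[0.0002,0.0015,0],"spin":0},{"jaw":0.01,"translation":[0.0002,0.0015,0],"spin":0},{"jaw":0.01,"translation":[0.0002,0.0015,0],"spin":0},{"jaw":0.01,"translation":[0.0002,0.0015,0],"spin":0},{"jaw":0.01,"translation":[0,0,0],"spin":0},{"jaw":0.01,"translation":[0,0,0],"spin":0}])

```text
time: 37.15
tool_pos: [659.9, 35.7, 54.1]
tcp_rot: [-180.0, 0.1, 165.0]
ft_force: [1.1, -6.1, 4.4]
finger_gap: 22.6
grip_force: 39.8
```

Emit:
carry_out(commands=[{"jaw":0.01,"translation":[0.0002,0.001,0],"spin":0},{"jaw":0.01,"translation":[0.0002,0.001,0],"spin":0},{"jaw":0.01,"translation":[0,0,0],"spin":0},{"jaw":0.01,"translation":[0,0,0],"spin":0},{"jaw":0.01,"translation":[0,0,0],"spin":0},{"jaw":0.01,"translation":[0,0,0],"spin":0},{"jaw":0.01,"translation":[0,0,0],"spin":0},{"jaw":0.01,"translation":[0,0,0],"spin":0}])

```text
time: 37.82
tool_pos: [660.0, 37.1, 54.1]
tcp_rot: [-179.9, 0.1, 165.0]
ft_force: [-0.3, -9.2, 3.8]
finger_gap: 22.4
grip_force: 39.8
```

Emit:
carry_out(commands=[{"jaw":0.01,"translation":[0.0002,0.001,0],"spin":0},{"jaw":0.01,"translation":[0.0002,0.001,0],"spin":0},{"jaw":0.01,"translation":[0,0,0],"spin":0},{"jaw":0.01,"translation":[0,0,0],"spin":0},{"jaw":0.01,"translation":[0,0,0],"spin":0},{"jaw":0.01,"translation":[0,0,0],"spin":0},{"jaw":0.01,"translation":[0,0,0],"spin":0},{"jaw":0.01,"translation":[0,0,0],"spin":0}])

```text
time: 38.48
tool_pos: [660.2, 38.6, 54.2]
tcp_rot: [-179.9, 0.1, 165.0]
ft_force: [0.4, -10.7, 4.5]
finger_gap: 22.9
grip_force: 39.9
```

Emit:
carry_out(commands=[{"jaw":0.01,"translation":[0.0002,0.001,0],"spin":0},{"jaw":0.01,"translation":[0.0002,0.001,0],"spin":0},{"jaw":0.01,"translation":[0,0,0],"spin":0},{"jaw":0.01,"translation":[0,0,0],"spin":0},{"jaw":0.01,"translation":[0,0,0],"spin":0},{"jaw":0.01,"translation":[0,0,0],"spin":0},{"jaw":0.01,"translation":[0,0,0],"spin":0},{"jaw":0.01,"translation":[0,0,0],"spin":0}])

```text
time: 39.15
tool_pos: [660.4, 41.8, 54.2]
tcp_rot: [-180.0, 0.1, 165.0]
ft_force: [1.5, -5.2, 4.4]
finger_gap: 22.4
grip_force: 39.8
```

Third click: the force fell from 10.7 to 5.2 N at y of about 40.5. The fourth is expected near y = 58.

Emit:
carry_out(commands=[{"jaw":0.01,"translation":[0.0002,0.0015,0],"spin":0},{"jaw":0.01,"translation":[0.0003,0.0015,0],"spin":0},{"jaw":0.01,"translation":[0.0004,0.0015,0],"spin":0},{"jaw":0.01,"translation":[0.0004,0.0015,0],"spin":0},{"jaw":0.01,"translation":[0.0004,0.0015,0],"spin":0},{"jaw":0.01,"translation":[0.0004,0.0015,0],"spin":0},{"jaw":0.01,"translation":[0,0,0],"spin":0},{"jaw":0.01,"translation":[0,0,0],"spin":0}])

```text
time: 39.82
tool_pos: [660.7, 51.4, 54.2]
tcp_rot: [-180.0, 0.1, 165.0]
ft_force: [2.7, -4.1, 4.7]
finger_gap: 22.6
grip_force: 39.8
```

Emit:
carry_out(commands=[{"jaw":0.01,"translation":[0.0003,0.001,0],"spin":0},{"jaw":0.01,"translation":[0.0003,0.001,0],"spin":0},{"jaw":0.01,"translation":[0,0,0],"spin":0},{"jaw":0.01,"translation":[0,0,0],"spin":0},{"jaw":0.01,"translation":[0,0,0],"spin":0},{"jaw":0.01,"translation":[0,0,0],"spin":0},{"jaw":0.01,"translation":[0,0,0],"spin":0},{"jaw":0.01,"translation":[0,0,0],"spin":0}])

```text
time: 40.48
tool_pos: [660.7, 53.3, 54.2]
tcp_rot: [-180.0, 0.1, 165.0]
ft_force: [2.5, -5.9, 5.0]
finger_gap: 22.7
grip_force: 39.8
```

Emit:
carry_out(commands=[{"jaw":0.01,"translation":[0.0003,0.001,0],"spin":0},{"jaw":0.01,"translation":[0.0003,0.001,0],"spin":0},{"jaw":0.01,"translation":[0,0,0],"spin":0},{"jaw":0.01,"translation":[0,0,0],"spin":0},{"jaw":0.01,"translation":[0,0,0],"spin":0},{"jaw":0.01,"translation":[0,0,0],"spin":0},{"jaw":0.01,"translation":[0,0,0],"spin":0},{"jaw":0.01,"translation":[0,0,0],"spin":0}])

```text
time: 41.15
tool_pos: [660.6, 54.9, 54.2]
tcp_rot: [-180.0, 0.1, 165.0]
ft_force: [2.5, -7.8, 4.8]
finger_gap: 22.5
grip_force: 39.8
```

Emit:
carry_out(commands=[{"jaw":0.01,"translation":[0.0003,0.001,0],"spin":0},{"jaw":0.01,"translation":[0.0003,0.001,0],"spin":0},{"jaw":0.01,"translation":[0,0,0],"spin":0},{"jaw":0.01,"translation":[0,0,0],"spin":0},{"jaw":0.01,"translation":[0,0,0],"spin":0},{"jaw":0.01,"translation":[0,0,0],"spin":0},{"jaw":0.01,"translation":[0,0,0],"spin":0},{"jaw":0.01,"translation":[0,0,0],"spin":0}])

```text
time: 41.82
tool_pos: [660.5, 56.5, 54.2]
tcp_rot: [-179.9, 0.1, 165.0]
ft_force: [1.7, -10.4, 4.6]
finger_gap: 22.5
grip_force: 39.9
```

Emit:
carry_out(commands=[{"jaw":0.01,"translation":[0.0003,0.001,0],"spin":0},{"jaw":0.01,"translation":[0.0003,0.001,0],"spin":0},{"jaw":0.01,"translation":[0,0,0],"spin":0},{"jaw":0.01,"translation":[0,0,0],"spin":0},{"jaw":0.01,"translation":[0,0,0],"spin":0},{"jaw":0.01,"translation":[0,0,0],"spin":0},{"jaw":0.01,"translation":[0,0,0],"spin":0},{"jaw":0.01,"translation":[0,0,0],"spin":0}])

```text
time: 42.48
tool_pos: [660.2, 59.7, 54.1]
tcp_rot: [-180.0, 0.1, 165.0]
ft_force: [2.1, -5.3, 5.3]
finger_gap: 22.7
grip_force: 39.9
```

Fourth click: the force fell from 10.4 to 5.3 N, 18 mm after the third. I check the row before handing in.

```bash
python3 - <<'E'
from dots import *
print(np.round(r.sense()["ft_force"],1))
p=r.snapshot("wrist");cv2.imwrite("pics/w9.png",p["pixels"])
for d in dots(p): print(*d)
p=r.snapshot("side")
for t,z in [("nose",32),("tin1",0)]:
    for d in r.landmark_of(p,t): print(t,round(d["score"],2),at(p,d["xy"],z))
cv2.imwrite("pics/s9.png",cv2.resize(p["pixels"][120:320,130:380],None,fx=3,fy=3)[:600,:750])
E
```

```text
[ 2.1 -5.3  5.3]
[15.5 19.1] 693 [484.7 -50. ] [491.6 -41.2]
[462.4 376.9] 250 [891.  224.2] [870.2 214.3]
nose 0.63 [502.4  49.5]
nose 0.49 [405.7 350.8]
nose 0.46 [477.9  35.2]
tin1 0.85 [492.9 -10. ]
tin1 0.66 [419.6 315. ]
tin1 0.54 [ 487.4 -110.4]
tin1 0.52 [501.8 -43.9]
tin1 0.18 [722.  -44.4]
```

View pics/w9.png

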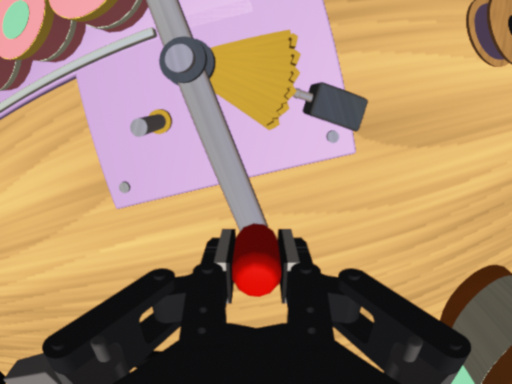

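View pics/s9.png

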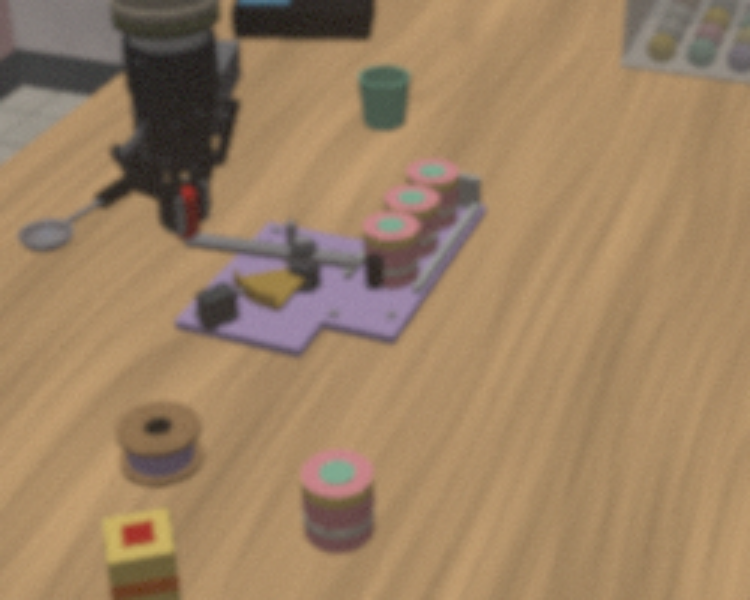

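The wrist view shows the knob held at (257,260) and the lever swung round. The side crop shows the three tins upright in the row with the nose against them at (375,270), and the last tin, pot, spool and carton undisturbed.

```bash
python3 -c "
from bench import r
print(r.hand_in())"
```

```text
the job is handed in; nothing more can be done
None
```

The job is handed in: three tins stand upright in the cradle's row, the last tin is still on the counter, and the lever is held just past its fourth click; the pot, spool and carton look undisturbed in the final view, but the hand-in returned no verdict.

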